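# Catch the bushes from the gravity chute in the hand-held tray

## Task

Take the grey tray by its upright grip, hold its low end under the tilted chute and raise it level so that its rims push up the trip bar and open the gate. Catch both bushes in the held tray, then draw it out and set it down upright on the open worktop, clear of the chute, with the bushes in it.

Things in the scene. Friction and masses are not known exactly. Their poses are not given: they have to be found in the camera images.
- tray_grip (a point): Centre of the free part of the catch tray's grip. Tray: grey open bin 146 x 105 x 52 mm, 0.12 kg; a like bin without grip is a bystander. Grip: black upright blade outside the tall end wall, 14 thick (x), 34 wide (y), free from the rim (52 up) to its top (97); pinch its 14 mm from above. This point: 75 above the tray's underside, 80 from its centre. x: from the tray's low end (30 high) to the grip.
- chute_lip (a point): Middle of the pouring edge of the fixed aluminium chute, 125 mm above the worktop; channel 50 wide, rising 30 degrees; stand from 80 behind the lip. x: level, from the lip back up the chute (pieces leave to -x); y across; z up. Hold the tray with its x opposite to this x (low end under the chute) and its grip point at x = -105, y = 0 here: the lip is then well inside the tray.
- gate (a joint): Lift of the steel gate, m: 0 shut, 0.05 at its stop; 50 g, falls shut by itself. The plate stands 5 mm before the lip, top 38 above the lip when shut. One piece with it: a trip bar 140 long (y), 12 wide, centred 25 behind the lip, underside 75 above the worktop; raised tray rims push it up. Bushes go at about 0.025; tray 60 above the worktop gives 0.037, which is right; both are in within 1 s.
- bush_a_mid (a point): Centre of the lower bush waiting in the chute behind the gate: plain light-metal ring, 36 mm diameter x 18 high, 35 g; z is its bore's axis. Not to be handled.
- bush_b_mid (a point): Centre of the upper bush, the same, next up the chute behind the other.
Mind the look-alikes: they are no part of the job. Leave any green or red look-alike of the part that bears bush_a_mid alone.

How it is judged:
On the way, in this order (a step that is already met when the one before it is completed fails the run):
1. the tray is held off the worktop, level, under the chute's mouth, with both bushes still in the chute (height (world z) of tray_grip above 0.085 m and angle between tray_grip's own z axis and vertical below 0.25 rad and x of tray_grip in the frame of chute_lip between -0.15 and -0.05 m and y of tray_grip in the frame of chute_lip between -0.06 and 0.06 m and x of each of bush_a_mid, bush_b_mid in the frame of chute_lip above 0 m and z of each of bush_a_mid, bush_b_mid in the frame of chute_lip above 0.005 m), for 0.05 s.
2. both bushes are caught in the tray while it is still held up off the worktop under the chute (height (world z) of tray_grip above 0.085 m and x of tray_grip in the frame of chute_lip between -0.15 and -0.05 m and y of tray_grip in the frame of chute_lip between -0.06 and 0.06 m and x of bush_a_mid in the frame of tray_grip between -0.155 and -0.01 m and y of bush_a_mid in the frame of tray_grip between -0.052 and 0.052 m and z of bush_a_mid in the frame of tray_grip between -0.08 and -0.025 m and x of bush_b_mid in the frame of tray_grip between -0.155 and -0.01 m and y of bush_b_mid in the frame of tray_grip between -0.052 and 0.052 m and z of bush_b_mid in the frame of tray_grip between -0.08 and -0.025 m), for 0.1 s.
At the end, for the whole second after the job is handed in: The tray stands upright on the worktop (grip point within 7 mm of its standing height, tilt under 0.1 rad), drawn out from under the chute (in the lip's frame the grip point lies over 150 mm in front of the lip, or over 95 mm to either side of it), with both bushes inside it, and let go (height (world z) of tray_grip between 0.068 and 0.082 m and angle between tray_grip's own z axis and vertical below 0.1 rad and (x of tray_grip in the frame of chute_lip below -0.15 m or y of tray_grip in the frame of chute_lip above 0.095 m or y of tray_grip in the frame of chute_lip below -0.095 m) and x of bush_a_mid in the frame of tray_grip between -0.155 and -0.01 m and y of bush_a_mid in the frame of tray_grip between -0.052 and 0.052 m and z of bush_a_mid in the frame of tray_grip between -0.08 and -0.025 m and x of bush_b_mid in the frame of tray_grip between -0.155 and -0.01 m and y of bush_b_mid in the frame of tray_grip between -0.052 and 0.052 m and z of bush_b_mid in the frame of tray_grip between -0.08 and -0.025 m); the robot touches nothing.
It fails at once if a bush falls on the worktop or the floor outside the tray ((height (world z) of bush_a_mid below 0.04 m and not (x of bush_a_mid in the frame of tray_grip between -0.155 and -0.01 m and y of bush_a_mid in the frame of tray_grip between -0.052 and 0.052 m and z of bush_a_mid in the frame of tray_grip between -0.08 and -0.025 m)) or (height (world z) of bush_b_mid below 0.04 m and not (x of bush_b_mid in the frame of tray_grip between -0.155 and -0.01 m and y of bush_b_mid in the frame of tray_grip between -0.052 and 0.052 m and z of bush_b_mid in the frame of tray_grip between -0.08 and -0.025 m))).
It also fails if it takes over 58 s, if anything falls off the work surface, if the arm or the gripper's body presses on something with over 40 N, if the wrist force passes 120 N, or if a joint passes its speed limit or range.

## Robot

A 6-joint arm with a two-finger parallel gripper is mounted at the origin on a cart in front of the work surface, level with it; the furniture and walls round the work are solid. World frame = base frame: x ahead of the robot, y to its left, z up, the work surface at z = 0. Lengths are in m, angles in rad, forces in N, time in s.
With the tool pointing down it reaches from about 0.3 to 0.775 m from the base axis. Payload 14.6 kg.
Tool frame: the origin (TCP) lies on the centre line of the jaws, within the pads' length; the fingertips stand 19 mm ahead of it and the grasp point (between the pads) is the TCP (ctrl.tip_reach is the distance from the TCP to the fingertips, in m); x points along the fingers, y is the direction in which the jaws open and shut, and the axes are right-handed (so a half turn about x gives the same grasp; the last joint's range is limited). The gripper opens to 94 mm and grips with 3 to 60 N. Pads are 16 mm wide; open, the fingers measure 119 mm over their backs; the gripper's body (75 mm by 177 mm) begins 78 mm behind the grasp point.
Start: joints at [1.121, 0.3, 1.521, -0, 1.321, -0.067], TCP at [0.205, 0.51, 0.224] pointing down, gripper open.
Joint ranges: [-3.03, 3.03], [-0.79, 2.21], [0.23, 2.52], [-1.04, 4.18], [0, 3.07], [-2.55, 2.55]. Speed limits (rad/s): [2.22, 2.22, 2.57, 3.14, 3.14, 3.14].

## Interface

Orientations are given as [roll, pitch, yaw] about the fixed x, y, z axes, in that order (R = Rz(yaw) Ry(pitch) Rx(roll)).
In Python, from station import ctrl, optics, models gives the robot as it stands. The module is installed in compiled form; this text tells all that it offers.
- The arm moves only by the tool arm_command, never from a script. Its argument "deltas" is a list of rows, each an object with "translation": the shift along the tool's x, y, z in units of 25 mm (1.0 is 25 mm), a list of three; "turn": the turn, a rotation vector about the tool's x, y, z in units of 5 degrees (1.0 is 5 degrees), a list of three. In form: [{"translation": [x, y, z], "turn": [rx, ry, rz]}, ...]. A call has 1 to 12 rows; each row is the pose to reach, as a shift and turn from the pose commanded when the call began, along the tool's axes at that moment; what a row does not reach only later rows make up. A row lasts 1/12 s, in which the tool goes at most 41.7 mm and 7.16 degrees, less where a joint would pass 70% of its speed; a pose out of reach is approached as far as the arm can. A call with a gripper value outside its range is refused whole. "gripper" is the finger opening in mm, from 0 to 94, set as the call begins (left out, the last holds). The fingers move at their own pace and stop on an object; "force" is the grip in N (left out, the last holds). Time passes only in rows, so rows that repeat a pose let the fingers close. It gives the time, the measured TCP pose, the force and the opening at its end, in the units of the state.
- ctrl.get_obs(): the state, without advancing time (a new reading comes with each control period).
- optics.camera(name): name is "scene" or "top"; returns the picture (384x512x3 uint8, red, green, blue); there is no depth.
- optics.get_calibration(name): a dict with "K" (3x3 intrinsics, pixels), "origin" and "orientation" of the camera in the world. Camera axes: x right, y down, z forward; pixel columns grow to the right and rows downward; lengths in m; the calibration is good to about 2 mm. A picture is of the moment at which its call begins. get_calibration takes no time and is no camera call.
- ctrl.hand_in(): hands the job in, once; it reports no verdict.
Trained networks look in the newest picture that a camera, given by its name, has taken for a name from the list of things; names that differ only in an ending like _2 or _b are one class to them, and where a whole thing is asked for, a point or a joint stands for the part that bears it (a point fixed in the world has none). Each returns a list of dicts, best first, with "score" (0 to 1); they miss things now and then, are a little off and sometimes report something else, mostly with a low value. They report only what shows in the picture. A call takes as long as a camera call. They do not tell look-alikes from the thing itself.
- models.look_for(target, camera): "box" ([left, top, right, bottom] in pixels, round what is visible of it).
- models.cut_out(target, camera): "pixels" (384x512 bool, what is visible of it) and "box" ([left, top, right, bottom] in pixels, round what is visible of it).
- models.mark_of(target, camera): "at" ([column, row] in pixels: a listed point, or the origin of a listed thing).
The state is a dict: "time_s": time; "qpos": joint angles; "joint_vel": joint speeds; "tau": joint torques, N m; "ee_pos": TCP position; "eef_rot": TCP orientation; "force": force on the tool from outside, world axes, zero at the start; "moment": the same for the moment, N m; "grip_width": finger opening in m.
Only numpy, scipy, OpenCV 4.12 (cv2) and the standard library are available. Lean on these libraries where they do the work, as an engineer would, in place of code of your own. Each camera call takes 0.05 s, during which the arm holds its last target.

## Working session

There is one attempt and no reset: what is moved stays moved. The work goes in short steps, Python scripts to look and compute and a tool call to move; the robot and the scene stay as the last step left them, time stands still between calls to the robot, and variables do not carry over. Pictures are saved under pics/ and viewed, and the job is handed in when it is done.

Besides the shell and the picture viewer there is one more tool, called as a command line: name --argument value ..., lists and objects as JSON in quotes. arm_command: Moves the arm, as the interface text tells. Its arguments: {"type":"object","properties":{"deltas":{"type":"array"},"gripper":{"type":"number"},"force":{"type":"number"}},"required":["deltas"]}

```bash
mkdir -p pics; ls; python3 - <<'E'
from station import ctrl, optics, models
import cv2
print(ctrl.get_obs())
for n in ("scene","top"):
    im=optics.camera(n); cv2.imwrite(f"pics/{n}0.png",cv2.resize(im[:,:,::-1],(768,576),interpolation=cv2.INTER_CUBIC))
    cv2.imwrite(f"pics/{n}0_raw.png",im[:,:,::-1])
    c=optics.get_calibration(n); print(n,c)
    for t in ("tray_grip","chute_lip","bush_a_mid","gate"):
        print(t,[(d["score"],d["at"]) for d in models.mark_of(t,n)])
        print('  box',[(d["score"],d["box"]) for d in models.look_for(t,n)])
E
```

```text
pics
{'time_s': 0.0, 'qpos': array([ 1.12140615e+00,  3.00458901e-01,  1.52157325e+00,  7.72564240e-06,
        1.32073147e+00, -6.65973383e-02]), 'joint_vel': array([-0.00092662, -0.00160307, -0.00028514,  0.00085619, -0.00273008,
       -0.00017268]), 'tau': array([-2.68998869e-03, -5.31814528e+01, -3.52724004e+01,  7.07170763e-02,
        2.43768393e-02, -1.83145171e-04]), 'ee_pos': array([0.20532452, 0.50997202, 0.22389633]), 'eef_rot': array([-1.64378408,  1.56962533, -2.02657884]), 'force': array([-0.38964658,  0.0593536 ,  0.85814967]), 'moment': array([-0.02305377, -0.01823273,  0.02032775]), 'grip_width': 0.09368008721614332}
scene {'K': array([[377.52933597,   0.        , 249.75509993],
       [  0.        , 377.52933597, 186.17246883],
       [  0.        ,   0.        ,   1.        ]]), 'origin': array([ 0.03466597, -1.14657436,  0.77522695]), 'orientation': array([-2.1416177 , -0.01342505, -0.48835567])}
tray_grip [(0.56, [191.7, 166.7]), (0.45, [269.8, 184.8])]
  box [(0.6, [183.9, 159.0, 234.4, 186.3])]
chute_lip [(0.92, [263.9, 191.2])]
  box [(0.61, [253.3, 156.9, 284.3, 212.2]), (0.41, [257.6, 181.7, 281.1, 210.8])]
bush_a_mid [(0.75, [282.8, 290.2]), (0.53, [260.5, 191.7]), (0.5, [267.9, 186.0])]
  box [(0.49, [273.3, 283.9, 285.2, 298.3])]Traceback (most recent call last):
  File "<stdin>", line 9, in <module>
ValueError: it knows: bush_a_mid, bush_b_mid, chute_lip, tray_grip
```

```bash
cat > h.py <<'E'
from station import ctrl, optics, models
import cv2, numpy as np
from scipy.spatial.transform import Rotation as R
def cal(n):
    c=optics.get_calibration(n); return c["K"],np.array(c["origin"]),R.from_euler('xyz',c["orientation"]).as_matrix()
def ray(n,uv):
    K,o,M=cal(n); d=M@np.linalg.solve(K,[uv[0],uv[1],1]); return o,d/np.linalg.norm(d)
def atz(n,uv,z):
    o,d=ray(n,uv); return o+d*(z-o[2])/d[2]
def proj(n,p):
    K,o,M=cal(n); q=K@(M.T@(np.asarray(p)-o)); return q[:2]/q[2]
def tri(uv1,uv2):
    o1,d1=ray("scene",uv1);o2,d2=ray("top",uv2)
    A=np.stack([d1,-d2],1); t=np.linalg.lstsq(A,o2-o1,rcond=None)[0]
    a,b=o1+t[0]*d1,o2+t[1]*d2; return (a+b)/2,np.linalg.norm(a-b)
E
python3 - <<'E'
from h import *
n="top"
im=optics.camera(n); cv2.imwrite(f"pics/{n}0.png",cv2.resize(im[:,:,::-1],(768,576),interpolation=cv2.INTER_CUBIC))
cv2.imwrite(f"pics/{n}0_raw.png",im[:,:,::-1])
print(optics.get_calibration(n))
for t in ("tray_grip","chute_lip","bush_a_mid"):
        print(t,[(d["score"],d["at"]) for d in models.mark_of(t,n)])
        print('  box',[(d["score"],d["box"]) for d in models.look_for(t,n)])
E
```

```text
{'K': array([[454.74286209,   0.        , 256.36953775],
       [  0.        , 454.74286209, 196.51386887],
       [  0.        ,   0.        ,   1.        ]]), 'origin': array([ 0.35293618, -0.25021999,  1.22301899]), 'orientation': array([-2.96611008,  0.01301192, -1.56494576])}
tray_grip [(0.59, [153.2, 245.4])]
  box [(0.71, [121.3, 187.9, 174.6, 250.3])]
chute_lip [(0.65, [288.6, 198.5])]
  box [(0.93, [251.4, 135.8, 311.0, 208.8])]
bush_a_mid [(0.6, [207.3, 158.9]), (0.52, [385.8, 243.0]), (0.48, [228.9, 172.6]), (0.43, [286.5, 192.0])]
  box [(0.61, [221.4, 168.7, 235.8, 180.3]), (0.61, [198.1, 152.8, 208.7, 165.7]), (0.59, [278.9, 185.1, 295.8, 197.7])]
```

View pics/scene0.png

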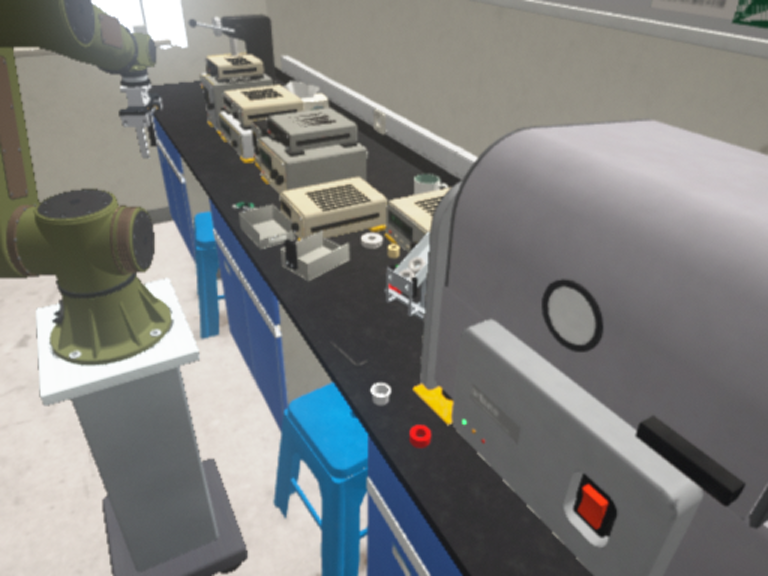

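View pics/top0.png

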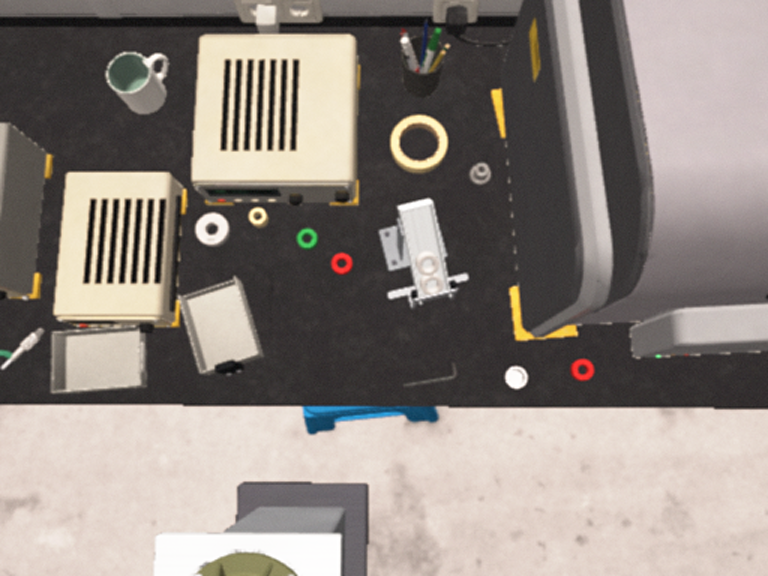

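```bash
python3 - <<'E'
from h import *
t=cv2.imread("pics/top0_raw.png"); s=cv2.imread("pics/scene0_raw.png")
a=cv2.resize(t[175:265,110:190],None,fx=5,fy=5,interpolation=cv2.INTER_CUBIC)
b=cv2.resize(t[125:215,245:320],None,fx=6,fy=6,interpolation=cv2.INTER_CUBIC)
cv2.imwrite("pics/ctop_tray.png",a);cv2.imwrite("pics/ctop_chute.png",b)
c=cv2.resize(s[125:225,150:300],None,fx=5,fy=5,interpolation=cv2.INTER_CUBIC);cv2.imwrite("pics/csc.png",c)
print("grip top z.075",atz("top",(153.2,245.4),.075),"tri",tri((191.7,166.7),(153.2,245.4)))
print("lip",atz("top",(288.6,198.5),.125),"tri",tri((263.9,191.2),(288.6,198.5)))
E
```

```text
grip top z.075 [0.43019966 0.02555647 0.075     ] tri (array([0.42743688, 0.02647527, 0.07512789]), np.float64(0.005825916998389845))
lip [ 0.54289273 -0.31373722  0.125     ] tri (array([ 0.53953952, -0.31239271,  0.13274433]), np.float64(0.0043371578347109465))
```

View pics/ctop_tray.png

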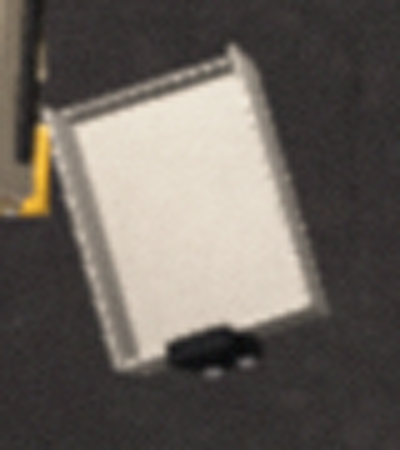

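View pics/ctop_chute.png

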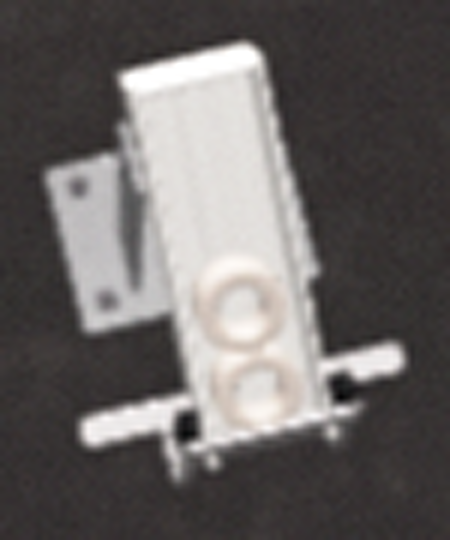

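View pics/csc.png

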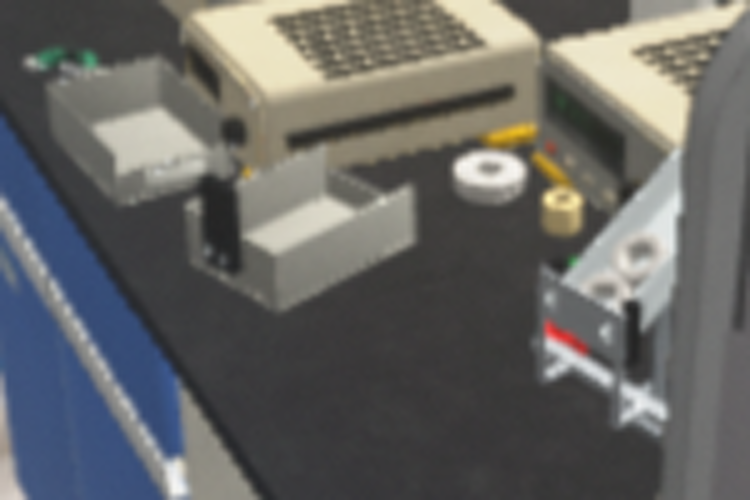

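```bash
python3 - <<'E'
from h import *
P=lambda x,y:(110+x/5,175+y/5)
c=[atz("top",P(*q),.052)[:2] for q in [(48,115),(237,47),(326,312),(120,372)]]
for q in c: print(q.round(4))
print("low-end w",np.linalg.norm(c[0]-c[1]),"len",np.linalg.norm(c[1]-c[2]),np.linalg.norm(c[0]-c[3]),"tall w",np.linalg.norm(c[2]-c[3]))
rect=cv2.minAreaRect((np.array(c)*1000).astype(np.float32)); print(rect)
cen=np.mean(c,0); xd=(c[2]+c[3]-c[0]-c[1]);xd/=np.linalg.norm(xd); print("centre",cen,"yaw x",np.degrees(np.arctan2(xd[1],xd[0])),"grip",cen+xd*.08)
Q=lambda x,y:(245+x/6,125+y/6)
l=atz("top",Q(85,430),.08);r=atz("top",Q(402,353),.08);d=(l-r)[:2];print("bar",l,r,np.linalg.norm(d)); 
yd=d/np.linalg.norm(d); xx=np.array([yd[1],-yd[0]]); print("lip yaw",np.degrees(np.arctan2(xx[1],xx[0])), "lip from bar",(l+r)[:2]/2-.025*xx)
# chute ray edges: bushes
for q,z in [((258,392),.15),((242,305),.17)]: print("bush",atz("top",Q(*q),z))
E
```

```text
[0.5553 0.1252]
[0.592  0.0273]
[ 0.4526 -0.0249]
[0.4213 0.0801]
low-end w 0.10456226620691923 len 0.14884558214924404 0.1413712830927964 tall w 0.10963797206575777
((503.11285400390625, 52.396236419677734), (148.84561157226562, 109.38165283203125), 20.531728744506836)
centre [0.50527464 0.05191926] yaw x -160.41991865716003 grip [0.42990072 0.02510933]
bar [ 0.55515653 -0.24130362  0.08      ] [ 0.58901949 -0.37647637  0.08      ] 0.1393498260246647
lip yaw 14.06407207705213 lip from bar [ 0.54783739 -0.31496516]
bush [ 0.55845508 -0.3109817   0.15      ]
bush [ 0.58957547 -0.30375668  0.17      ]
```

```bash
cat > ov.py <<'E'
from h import *
import sys
def lines(T,yaw,segs):
    c,s=np.cos(yaw),np.sin(yaw); M=np.array([[c,-s,0],[s,c,0],[0,0,1]])
    return [(M@np.array(a)/1000+T,M@np.array(b)/1000+T) for a,b in segs]
def tray(grip,yaw):
    S=[]
    X0,X1,Y=-153,-7,52.5
    for z in(-75,-23):
        S+=[((X0,-Y,z),(X1,-Y,z)),((X0,Y,z),(X1,Y,z)),((X1,-Y,z),(X1,Y,z)),((X0,-Y,z),(X0,Y,z))]
    for y in(-17,17):S+=[((7,y,22),(7,y,-23)),((-7,y,22),(7,y,22))]
    S+=[((7,-17,22),(7,17,22)),((-7,-17,22),(-7,17,22))]
    return lines(np.array(grip),yaw,S)
def chute(lip,yaw):
    c,s=np.cos(np.pi/6),.5
    S=[((0,-25,0),(0,25,0)),((0,-25,0),(150*c,-25,150*s)),((0,25,0),(150*c,25,150*s)),
       ((-5,-25,38),(-5,25,38)),((19,-70,-50),(19,70,-50)),((31,-70,-50),(31,70,-50)),((19,-70,-50),(31,-70,-50)),((19,70,-50),(31,70,-50))]
    return lines(np.array(lip),yaw,S)
def draw(n,src,box,f,ls,out):
    im=cv2.imread(src); x0,y0,x1,y1=box
    a=cv2.resize(im[y0:y1,x0:x1],None,fx=f,fy=f,interpolation=cv2.INTER_CUBIC)
    for k,p in enumerate(ls):
        q=[tuple(int(round(v)) for v in ((proj(n,e)-[x0,y0]+.5)*f-.5)) for e in p]
        cv2.line(a,q[0],q[1],(0,0,255) ,1,cv2.LINE_AA)
    return a
E
python3 - <<'E'
from ov import *
L=tray((.430,.0255,.075),np.radians(-160.4))+chute((.545,-.3145,.125),np.radians(13.7))
a=draw("top","pics/top0_raw.png",(110,120,320,260),3.7,L,0)
b=draw("scene","pics/scene0_raw.png",(150,120,300,225),5,L,0)
cv2.imwrite("pics/ovt.png",a);cv2.imwrite("pics/ovs.png",b)
E
```

```text
(no output)
```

View pics/ovt.png

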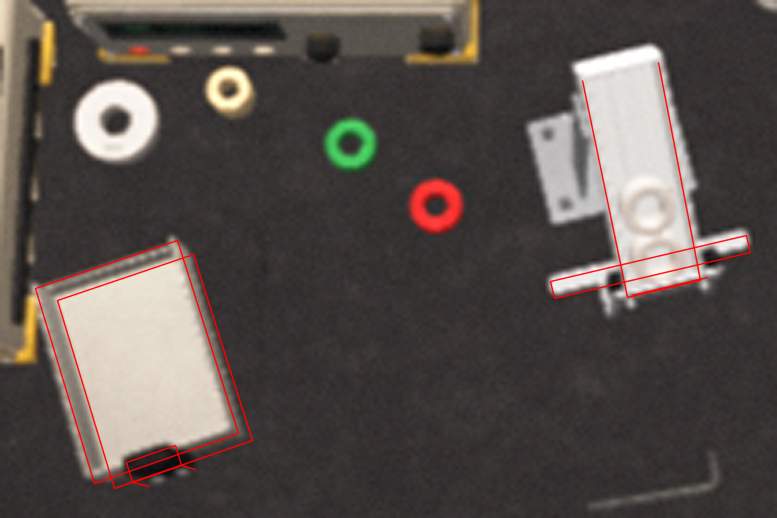

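View pics/ovs.png

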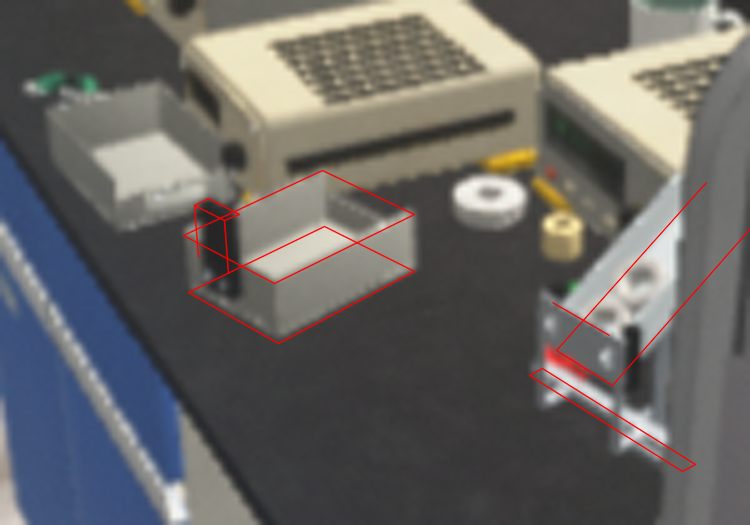

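```bash
cat >> h.py <<'E'
def cmd(pos,jaw_deg,tilt=0):
    """print delta in tool axes/units from measured pose to TCP pos with tool down and jaw axis at world yaw jaw_deg (mod 180, nearest)"""
    o=ctrl.get_obs(); M=R.from_euler('xyz',o["eef_rot"]).as_matrix(); p=o["ee_pos"]
    best=None
    for k in (0,180):
        a=np.radians(jaw_deg+k); y=np.array([np.cos(a),np.sin(a),0]); x=np.array([0,0,-1.]); T=np.stack([x,y,np.cross(x,y)],1)
        rv=R.from_matrix(M.T@T).as_rotvec()
        if best is None or np.linalg.norm(rv)<np.linalg.norm(best): best=rv
    t=M.T@(np.asarray(pos)-p)
    print("t",o["time_s"],"tcp",p.round(4),"jaw",np.degrees(np.arctan2(M[1,1],M[0,1])).round(2),"q6",o["qpos"][5].round(3),"F",o["force"].round(1),"w",o["grip_width"].round(4))
    print("  toolaxes x",M[:,0].round(4),"y",M[:,1].round(3),"z",M[:,2].round(3))
    print("  -> translation",(t/.025).round(3),"turn",(np.degrees(best)/5).round(3),"mm",np.linalg.norm(t)*1000,"deg",np.degrees(np.linalg.norm(best)))
E
python3 - <<'E'
from h import *
cmd((.430,.0255,.18),19.6)
for u in (100,200,290,350): print("edge",u,atz("top",(u,270),0))
print("hexkey",atz("top",(270,256),0),atz("top",(304,243),0),"white",atz("top",(344,251),.02),"bin",atz("top",(65,240),.05))
E
```

```text
Traceback (most recent call last):
  File "h.py", line 25, in cmd
    print("t",o["time_s"],"tcp",p.round(4),"jaw",np.degrees(np.arctan2(M[1,1],M[0,1])).round(2),"q6",o["qpos"][5].round(3),"F",o["force"].round(1),"w",o["grip_width"].round(4))
                                                                                                                                                       ^^^^^^^^^^^^^^^^^^^^^
AttributeError: 'float' object has no attribute 'round'
```

```bash
python3 - <<'E'
from ov import *
L=chute((.545,-.3145,.125),np.radians(13.7))
a=draw("top","pics/top0_raw.png",(245,125,325,215),6.5,L,0)
b=draw("scene","pics/scene0_raw.png",(245,150,300,215),9,L,0)
h=max(a.shape[0],b.shape[0])
pad=lambda i:cv2.copyMakeBorder(i,0,h-i.shape[0],0,0,cv2.BORDER_CONSTANT)
o=np.hstack([pad(a),pad(b)]); print(o.shape); f=min(1,800/o.shape[1]);o=cv2.resize(o,None,fx=f,fy=f);cv2.imwrite("pics/ovc.png",o)
E
```

```text
(585, 1015, 3)
```

View pics/ovc.png

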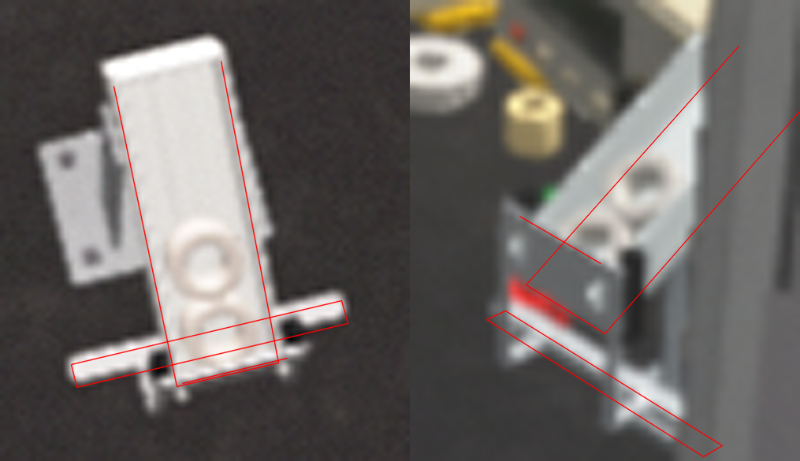

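```bash
sed -i 's/o\["grip_width"\].round(4)/round(o["grip_width"],4)/' h.py; python3 - <<'E'
from h import *
cmd((.430,.0255,.18),19.6)
for u in (100,200,290,350): print("edge",u,atz("top",(u,270),0))
print("hexkey",atz("top",(270,256),0),atz("top",(304,243),0),"white",atz("top",(344,251),.02),"bin",atz("top",(65,240),.05))
E
```

```text
t 0.7 tcp [0.2054 0.5102 0.2244] jaw 68.07 q6 -0.067 F [0.3 0.3 0.8] w 0.094
  toolaxes x [ 0.  0. -1.] y [0.374 0.928 0.   ] z [ 0.928 -0.374  0.   ]
  -> translation [  1.778 -14.629  15.574] turn [ 9.694  0.    -0.   ] mm 536.0261350249817 deg 48.46770570840771
edge 100 [0.36916168 0.18292437 0.        ]
edge 200 [ 0.37067176 -0.08425426  0.        ]
edge 290 [ 0.37202354 -0.32342548  0.        ]
edge 350 [ 0.37292092 -0.48219903  0.        ]
hexkey [ 0.40861179 -0.27035855  0.        ] [ 0.44366445 -0.36140727  0.        ] white [ 0.42174787 -0.46417587  0.02      ] bin [0.44468363 0.26136691 0.05      ]
```

arm_command --deltas '[{"translation":[0,-14.6,15.6],"turn":[9.7,0,0]},{"translation":[0,-14.6,15.6],"turn":[9.7,0,0]},{"translation":[0,-14.6,15.6],"turn":[9.7,0,0]},{"translation":[0,-14.6,15.6],"turn":[9.7,0,0]},{"translation":[0,-14.6,15.6],"turn":[9.7,0,0]},{"translation":[0,-14.6,15.6],"turn":[9.7,0,0]},{"translation":[0,-14.6,15.6],"turn":[9.7,0,0]},{"translation":[0,-14.6,15.6],"turn":[9.7,0,0]},{"translation":[0,-14.6,15.6],"turn":[9.7,0,0]},{"translation":[0,-14.6,15.6],"turn":[9.7,0,0]},{"translation":[0,-14.6,15.6],"turn":[9.7,0,0]},{"translation":[0,-14.6,15.6],"turn":[9.7,0,0]}]' --gripper 50

```text
time_s: 1.7
ee_pos: [0.4169, 0.0548, 0.2248]
eef_rot: [1.31, 1.57, 0.081]
force: [0.6, 0.6, 0.4]
grip_width: 0.0498
```

arm_command --deltas '[{"translation":[0,0,0],"turn":[0,0,0]}]'

```text
time_s: 1.78
ee_pos: [0.4183, 0.0516, 0.2245]
eef_rot: [0.314, 1.57, -0.921]
force: [0.8, 0.8, 0.2]
grip_width: 0.0499
```

```bash
python3 - <<'E'
from h import *
cmd((.430,.0255,.14),19.6)
E
```

```text
t 1.7833 tcp [0.4183 0.0516 0.2245] jaw 19.23 q6 -0.299 F [0.8 0.8 0.2] w 0.0499
  toolaxes x [ 7.e-04 -1.e-03 -1.e+00] y [0.944 0.329 0.   ] z [ 0.329 -0.944  0.001]
  -> translation [3.383 0.096 1.136] turn [-0.073  0.013 -0.004] mm 89.24772141574404 deg 0.37181516967888917
```

arm_command --deltas '[{"translation":[1.4,0.1,1.1],"turn":[0,0,0]},{"translation":[3.2,0.1,1.1],"turn":[0,0,0]},{"translation":[3.4,0.1,1.1],"turn":[0,0,0]},{"translation":[3.4,0.1,1.1],"turn":[0,0,0]}]'

```text
time_s: 2.12
ee_pos: [0.4266, 0.0317, 0.1368]
eef_rot: [-1.925, 1.566, 3.128]
force: [0.5, 0.2, -0.1]
grip_width: 0.05
```

```bash
python3 - <<'E'
from ov import *
cmd((.430,.0255,.077),19.6)
for n,b,f in (("scene",(170,110,260,190),8),("top",(110,170,200,270),5)):
    im=optics.camera(n); cv2.imwrite(f"pics/{n}1_raw.png",im[:,:,::-1])
    p=ctrl.get_obs()["ee_pos"]
    x0,y0,x1,y1=b; print(n,"tcp px",proj(n,p), (proj(n,p)-[x0,y0])*f, "grip",(proj(n,(.43,.0255,.075))-[x0,y0])*f)
    cv2.imwrite(f"pics/{n}1.png",cv2.resize(im[y0:y1,x0:x1,::-1],None,fx=f,fy=f,interpolation=cv2.INTER_CUBIC))
    print([(d["score"],d["at"]) for d in models.mark_of("tray_grip",n)])
E
```

```text
t 2.1167 tcp [0.4266 0.0317 0.1368] jaw 19.53 q6 -0.352 F [ 0.5  0.2 -0.1] w 0.05
  toolaxes x [-5.3e-03  1.0e-04 -1.0e+00] y [ 0.942  0.334 -0.005] z [ 0.334 -0.942 -0.002]
  -> translation [2.391 0.059 0.283] turn [-0.015 -0.021  0.056] mm 60.21931219555508 deg 0.31012120141760874
scene tcp px [190.79229576 150.74817725] [166.33836607 325.98541804] grip [185.90175662 453.19459865]
[(0.73, [190.0, 171.8])]
top tcp px [143.90463987 244.14589904] [169.52319934 370.72949518] grip [216.09355081 377.39749993]
[(0.7, [150.6, 245.3]), (0.27, [286.1, 176.1])]
```

View pics/scene1.png

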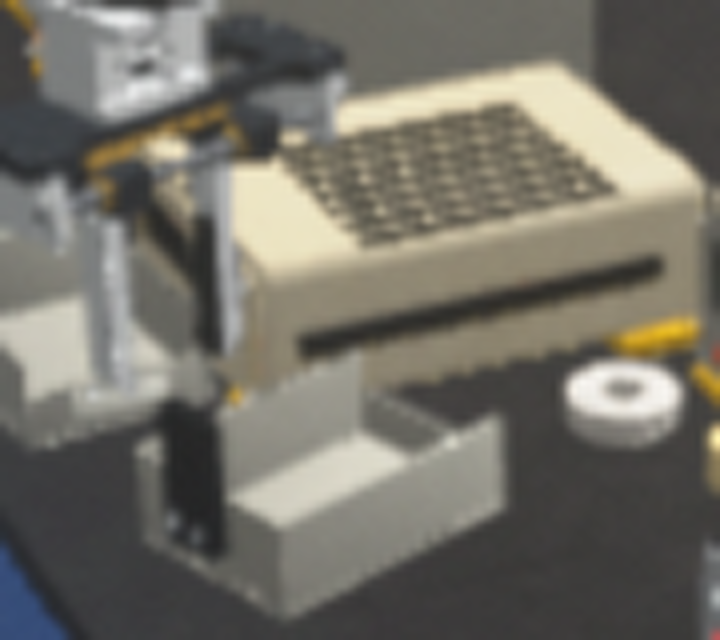

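View pics/top1.png

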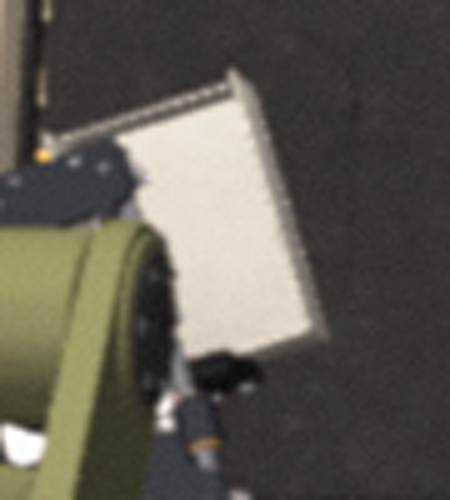

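arm_command --deltas '[{"translation":[1.2,0.08,0.28],"turn":[0,0,0.05]},{"translation":[2.0,0.08,0.28],"turn":[0,0,0.05]},{"translation":[2.4,0.08,0.28],"turn":[0,0,0.05]},{"translation":[2.4,0.08,0.28],"turn":[0,0,0.05]},{"translation":[2.4,0.08,0.28],"turn":[0,0,0.05]}]'

```text
time_s: 2.73
ee_pos: [0.4327, 0.0261, 0.0804]
eef_rot: [1.52, 1.566, 0.291]
force: [0.3, -0.3, 1.3]
grip_width: 0.0498
```

```bash
python3 - <<'E'
from ov import *
cmd((.430,.0255,.077),19.6)
n,b,f="scene",(170,130,230,200),9
im=optics.camera(n); x0,y0,x1,y1=b
cv2.imwrite(f"pics/{n}2.png",cv2.resize(im[y0:y1,x0:x1,::-1],None,fx=f,fy=f,interpolation=cv2.INTER_CUBIC))
E
```

```text
t 2.7333 tcp [0.4327 0.0261 0.0804] jaw 19.59 q6 -0.368 F [ 0.3 -0.3  1.3] w 0.0498
  toolaxes x [ 0.0049  0.0015 -1.    ] y [0.942 0.335 0.005] z [ 0.335 -0.942  0.   ]
  -> translation [ 0.136 -0.111 -0.014] turn [-0.003  0.003 -0.058] mm 4.4053667931577385 deg 0.2923159940095716
```

View pics/scene2.png

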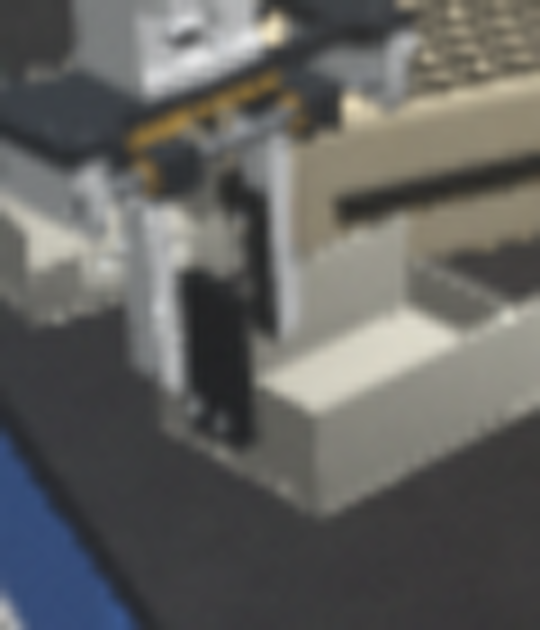

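arm_command --deltas '[{"translation":[0.1,-0.05,0],"turn":[0,0,-0.06]},{"translation":[0.1,-0.05,0],"turn":[0,0,-0.06]},{"translation":[0.1,-0.05,0],"turn":[0,0,-0.06]},{"translation":[0.1,-0.05,0],"turn":[0,0,-0.06]},{"translation":[0.1,-0.05,0],"turn":[0,0,-0.06]},{"translation":[0.1,-0.05,0],"turn":[0,0,-0.06]},{"translation":[0.1,-0.05,0],"turn":[0,0,-0.06]},{"translation":[0.1,-0.05,0],"turn":[0,0,-0.06]}]' --gripper 5 --force 50

```text
time_s: 3.45
ee_pos: [0.4315, 0.0255, 0.0773]
eef_rot: [0.213, 1.571, -1.017]
force: [1.5, -0.0, 4.4]
grip_width: 0.0136
```

arm_command --deltas '[{"translation":[0,0,0],"turn":[0,0,0]},{"translation":[0,0,0],"turn":[0,0,0]},{"translation":[0,0,0],"turn":[0,0,0]}]'

```text
time_s: 3.7
ee_pos: [0.4314, 0.0255, 0.0773]
eef_rot: [0.244, 1.57, -0.985]
force: [2.3, 0.5, 5.7]
grip_width: 0.0137
```

```bash
python3 - <<'E'
from ov import *
yaw=np.radians(14.0); d=np.array([np.cos(yaw),np.sin(yaw)]); g=np.array([.546,-.314])-.175*d; print(g)
cmd((*g,.14),14.0)
E
```

```text
[ 0.37619825 -0.35633633]
t 3.7 tcp [0.4314 0.0255 0.0773] jaw 19.56 q6 -0.367 F [2.3 0.5 5.7] w 0.0137
  toolaxes x [ 2.e-04 -3.e-04 -1.e+00] y [0.942 0.335 0.   ] z [ 0.335 -0.942  0.   ]
  -> translation [-2.506 -7.196 13.652] turn [ 1.113e+00  4.000e-03 -1.000e-03] mm 390.8637144484948 deg 5.56351462284275
```

arm_command --deltas '[{"translation":[-0.5,0,0],"turn":[0,0,0]},{"translation":[-1.2,0,0],"turn":[0,0,0]},{"translation":[-2.0,0,0],"turn":[0,0,0]},{"translation":[-2.0,0,0],"turn":[0,0,0]},{"translation":[-2.0,0,0],"turn":[0,0,0]}]'

```text
time_s: 4.12
ee_pos: [0.4311, 0.0255, 0.1269]
eef_rot: [-1.017, 1.57, -2.246]
force: [-0.3, 0.4, -2.2]
grip_width: 0.0137
```

```bash
python3 - <<'E'
from ov import *
yaw=np.radians(14.0); d=np.array([np.cos(yaw),np.sin(yaw)]); g=np.array([.546,-.314])-.19*d; print(g)
cmd((*g,.127),14.0)
n,b,f="scene",(160,110,260,200),7
im=optics.camera(n); x0,y0,x1,y1=b
cv2.imwrite(f"pics/{n}3r.png",im[:,:,::-1])
o=ctrl.get_obs()["ee_pos"]
a=draw(n,"pics/scene3r.png",b,f,tray(np.array(o)-[0,0,.002],np.radians(-160.4)),0)
cv2.imwrite(f"pics/{n}3.png",a)
E
```

```text
[ 0.36164381 -0.35996516]
t 4.1167 tcp [0.4311 0.0255 0.1269] jaw 19.57 q6 -0.367 F [-0.3  0.4 -2.2] w 0.0137
  toolaxes x [-3.e-04 -4.e-04 -1.e+00] y [ 0.942  0.335 -0.   ] z [ 0.335 -0.942  0.   ]
  -> translation [ 2.0000e-03 -7.7800e+00  1.3597e+01] turn [1.114 0.003 0.005] mm 391.635137287656 deg 5.569309311287305
```

View pics/scene3.png

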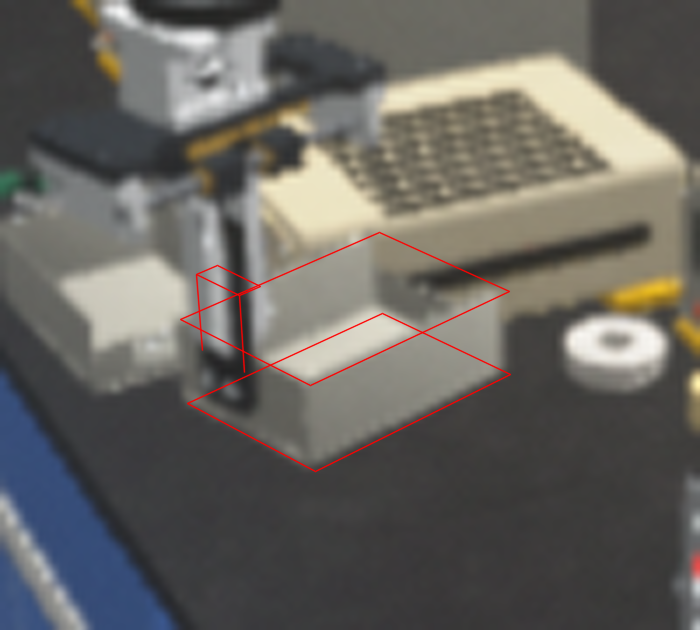

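arm_command --deltas '[{"translation":[0,-0.4,0.7],"turn":[0.1,0,0]},{"translation":[0,-1.0,1.8],"turn":[0.2,0,0]},{"translation":[0,-1.7,3.0],"turn":[0.3,0,0]},{"translation":[0,-2.4,4.2],"turn":[0.4,0,0]},{"translation":[0,-3.1,5.4],"turn":[0.5,0,0]},{"translation":[0,-3.8,6.6],"turn":[0.6,0,0]},{"translation":[0,-4.5,7.8],"turn":[0.7,0,0]},{"translation":[0,-5.2,9.0],"turn":[0.8,0,0]},{"translation":[0,-5.9,10.2],"turn":[0.9,0,0]},{"translation":[0,-6.6,11.4],"turn":[1.0,0,0]},{"translation":[0,-7.2,12.6],"turn":[1.1,0,0]},{"translation":[0,-7.6,13.3],"turn":[1.1,0,0]}]'

```text
time_s: 5.17
ee_pos: [0.3622, -0.3537, 0.1254]
eef_rot: [-2.225, 1.568, 2.731]
force: [0.4, 1.1, -1.4]
grip_width: 0.0133
```

arm_command --deltas '[{"translation":[0,0,0],"turn":[0,0,0]},{"translation":[0,0,0],"turn":[0,0,0]},{"translation":[0,0,0],"turn":[0,0,0]}]'

```text
time_s: 5.42
ee_pos: [0.3632, -0.3505, 0.1259]
eef_rot: [-2.38, 1.568, 2.578]
force: [-0.7, 0.4, -1.5]
grip_width: 0.0138
```

```bash
python3 - <<'E'
from ov import *
yaw=np.radians(14.0); d=np.array([np.cos(yaw),np.sin(yaw)]); g=np.array([.546,-.314])-.19*d; print(g)
cmd((*g,.094),14.0)
p=ctrl.get_obs()["ee_pos"]-np.array([0,0,.002])
L=tray(p,np.radians(194))+chute((.546,-.314,.125),yaw)
for n,b,f in (("scene",(170,130,320,260),5),("top",(245,125,345,295),3.5)):
    im=optics.camera(n); cv2.imwrite(f"pics/{n}4r.png",im[:,:,::-1])
    cv2.imwrite(f"pics/{n}4.png",draw(n,f"pics/{n}4r.png",b,f,L,0))
    x0,y0,x1,y1=b
    cv2.imwrite(f"pics/{n}4p.png",cv2.resize(im[y0:y1,x0:x1,::-1],None,fx=f,fy=f,interpolation=cv2.INTER_CUBIC))
    print([(d["score"],d["at"]) for d in models.mark_of("chute_lip",n)],[(d["score"],d["at"]) for d in models.mark_of("bush_a_mid",n)])
a=cv2.imread("pics/top4.png");b=cv2.imread("pics/top4p.png");cv2.imwrite("pics/top4c.png",np.hstack([a,b]))
E
```

```text
[ 0.36164381 -0.35996516]
t 5.4167 tcp [ 0.3632 -0.3505  0.1259] jaw 14.08 q6 -1.085 F [-0.7  0.4 -1.5] w 0.0138
  toolaxes x [-0.0022  0.0014 -1.    ] y [ 0.97   0.243 -0.002] z [ 0.243 -0.97  -0.002]
  -> translation [ 1.277 -0.149  0.356] turn [ 0.015 -0.022  0.021] mm 33.36102039004657 deg 0.16907688213441932
[(0.57, [265.9, 193.6])] [(0.75, [281.8, 293.0]), (0.54, [270.7, 185.2]), (0.4, [264.5, 192.5])]
[(0.75, [284.9, 200.0])] [(0.7, [224.2, 173.3]), (0.62, [386.0, 244.1]), (0.58, [204.1, 158.3]), (0.42, [284.8, 191.3])]
```

View pics/scene4.png

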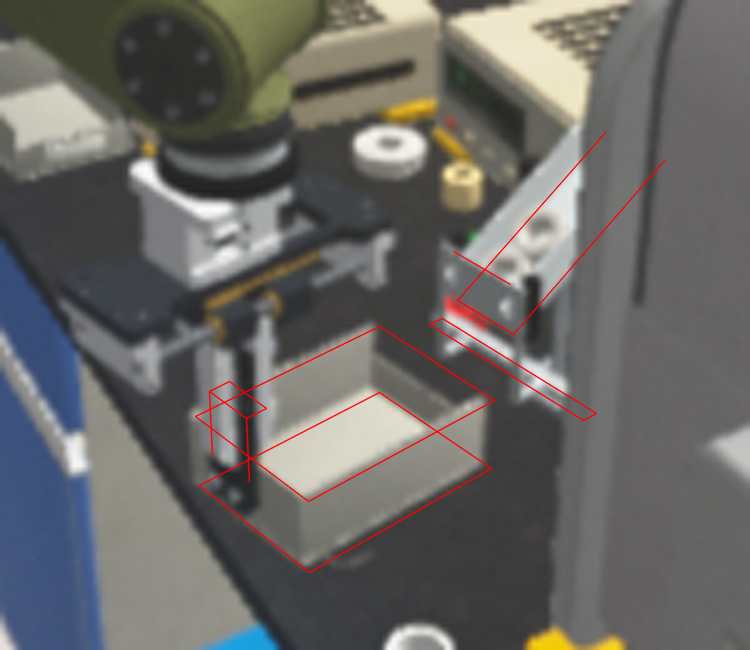

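View pics/top4c.png

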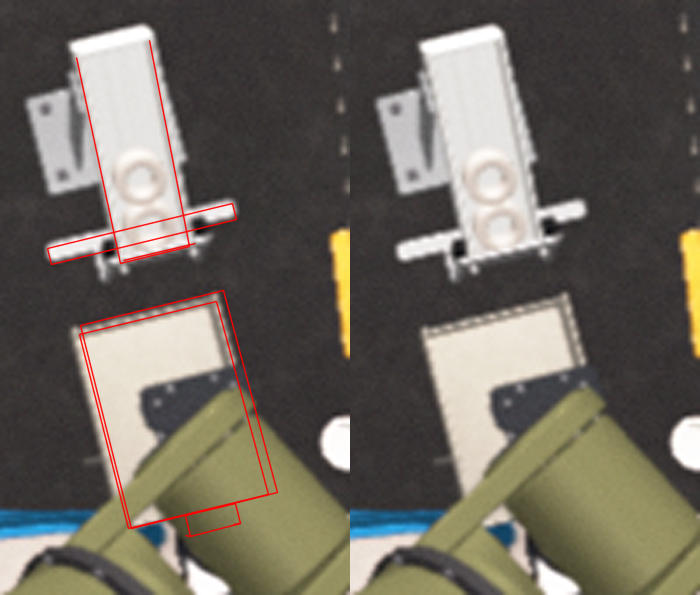

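```bash
cat >> h.py <<'E'
YAW=14.0; LIP=np.array([.548,-.313])
def lipgo(x,y,z,yaw=YAW):
    a=np.radians(YAW); d=np.array([np.cos(a),np.sin(a)]); l=np.array([-d[1],d[0]])
    p=ctrl.get_obs()["ee_pos"]; q=np.array(p)[:2]-LIP; print("now lip xy mm",(q@d*1000).round(1),(q@l*1000).round(1),"z",round(p[2]*1000,1))
    cmd((*(LIP+x*d+y*l),z),yaw)
E
python3 - <<'E'
from h import *
lipgo(-.19,-.003,.0935)
E
```

```text
now lip xy mm -188.0 7.8 z 127.2
t 5.7167 tcp [ 0.3637 -0.3509  0.1272] jaw 14.12 q6 -1.086 F [ 0.6  0.5 -0.7] w 0.0136
  toolaxes x [-8.e-04 -4.e-04 -1.e+00] y [ 0.97   0.244 -0.001] z [ 0.244 -0.97   0.   ]
  -> translation [ 1.347 -0.08   0.431] turn [0.024 0.003 0.01 ] mm 35.419026441117005 deg 0.12856048929251787
```

arm_command --deltas '[{"translation":[0.4,0,0.2],"turn":[0,0,0]},{"translation":[0.9,-0.05,0.4],"turn":[0,0,0]},{"translation":[1.35,-0.05,0.43],"turn":[0,0,0]},{"translation":[1.35,-0.05,0.43],"turn":[0,0,0]},{"translation":[1.35,-0.05,0.43],"turn":[0,0,0]},{"translation":[1.35,-0.05,0.43],"turn":[0,0,0]}]'

```text
time_s: 6.22
ee_pos: [0.3648, -0.3622, 0.0933]
eef_rot: [-1.791, 1.57, -3.116]
force: [-0.6, 0.4, -1.3]
grip_width: 0.0134
```

```bash
python3 - <<'E'
from ov import *
lipgo(-.105,-.003,.0935)
p=ctrl.get_obs()["ee_pos"]-np.array([0,0,.002])
L=tray(p,np.radians(194))+chute((*LIP,.125),np.radians(14))
for n,b,f in (("scene",(170,130,320,260),5),("top",(245,125,345,295),3.5)):
    im=optics.camera(n); cv2.imwrite(f"pics/{n}5r.png",im[:,:,::-1])
    cv2.imwrite(f"pics/{n}5.png",draw(n,f"pics/{n}5r.png",b,f,L,0))
    x0,y0,x1,y1=b
    cv2.imwrite(f"pics/{n}5p.png",cv2.resize(im[y0:y1,x0:x1,::-1],None,fx=f,fy=f,interpolation=cv2.INTER_CUBIC))
a=cv2.imread("pics/top5.png");b=cv2.imread("pics/top5p.png");cv2.imwrite("pics/top5c.png",np.hstack([a,b]))
E
```

```text
now lip xy mm -189.6 -3.4 z 93.3
t 6.2167 tcp [ 0.3648 -0.3622  0.0933] jaw 14.06 q6 -1.098 F [-0.6  0.4 -1.3] w 0.0134
  toolaxes x [-0.001 -0.    -1.   ] y [ 0.97   0.243 -0.001] z [ 0.243 -0.97  -0.   ]
  -> translation [-0.013  3.386 -0.013] turn [ 0.012 -0.003  0.011] mm 84.64897921841141 deg 0.08486588842610386
```

View pics/scene5p.png

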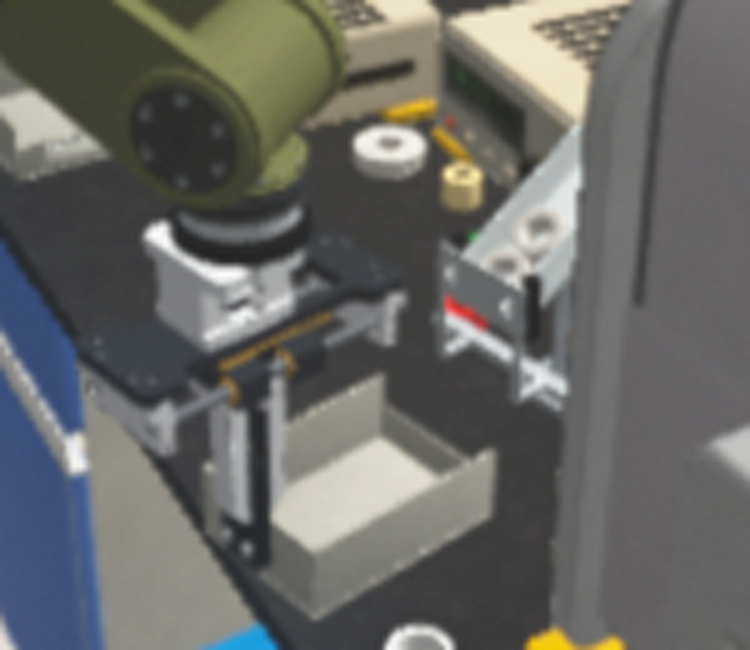

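View pics/top5c.png

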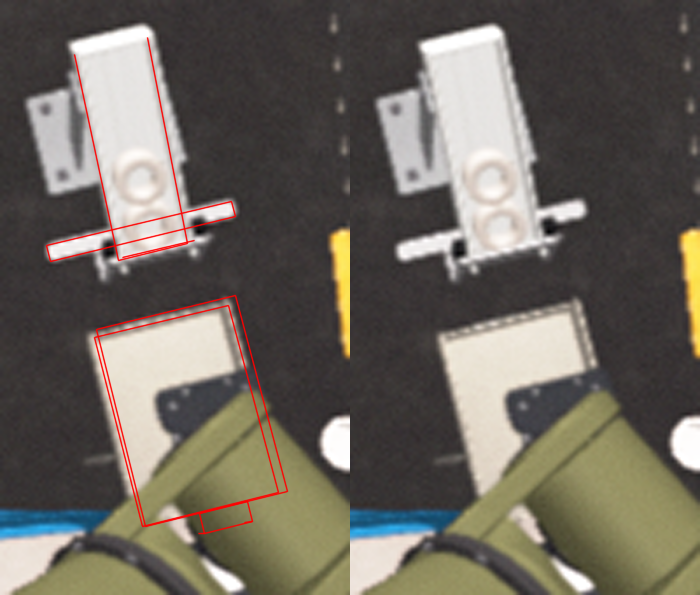

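arm_command --deltas '[{"translation":[0,0.2,0],"turn":[0,0,0]},{"translation":[0,0.5,0],"turn":[0,0,0]},{"translation":[0,0.9,0],"turn":[0,0,0]},{"translation":[0,1.3,0],"turn":[0,0,0]},{"translation":[0,1.7,0],"turn":[0,0,0]},{"translation":[0,2.1,0],"turn":[0,0,0]},{"translation":[0,2.5,0],"turn":[0,0,0]},{"translation":[0,2.9,0],"turn":[0,0,0]},{"translation":[0,3.2,0],"turn":[0,0,0]},{"translation":[0,3.4,0],"turn":[0,0,0]},{"translation":[0,3.4,0],"turn":[0,0,0]},{"translation":[0,3.4,0],"turn":[0,0,0]}]'

```text
time_s: 7.32
ee_pos: [0.4473, -0.3415, 0.0932]
eef_rot: [-1.658, 1.57, -2.983]
force: [-0.4, 0.0, -0.1]
grip_width: 0.014
```

```bash
python3 - <<'E'
from ov import *
lipgo(-.105,-.003,.1375)
p=ctrl.get_obs()["ee_pos"]-np.array([0,0,.002])
L=tray(p,np.radians(194))+chute((*LIP,.125),np.radians(14))
for n,b,f in (("scene",(190,130,320,250),6),("top",(245,125,345,295),3.5)):
    im=optics.camera(n); cv2.imwrite(f"pics/{n}6r.png",im[:,:,::-1])
    cv2.imwrite(f"pics/{n}6.png",draw(n,f"pics/{n}6r.png",b,f,L,0))
    x0,y0,x1,y1=b
    cv2.imwrite(f"pics/{n}6p.png",cv2.resize(im[y0:y1,x0:x1,::-1],None,fx=f,fy=f,interpolation=cv2.INTER_CUBIC))
a=cv2.imread("pics/top6.png");b=cv2.imread("pics/top6p.png");cv2.imwrite("pics/top6c.png",np.hstack([a,b]))
E
```

```text
now lip xy mm -104.6 -3.2 z 93.2
t 7.3167 tcp [ 0.4473 -0.3415  0.0932] jaw 14.08 q6 -0.962 F [-0.4  0.  -0.1] w 0.014
  toolaxes x [-1.1e-03 -2.0e-04 -1.0e+00] y [ 0.97   0.243 -0.001] z [ 0.243 -0.97  -0.   ]
  -> translation [-1.773 -0.017 -0.01 ] turn [ 0.016 -0.001  0.012] mm 44.327640116380394 deg 0.10272731930794214
```

View pics/scene6p.png

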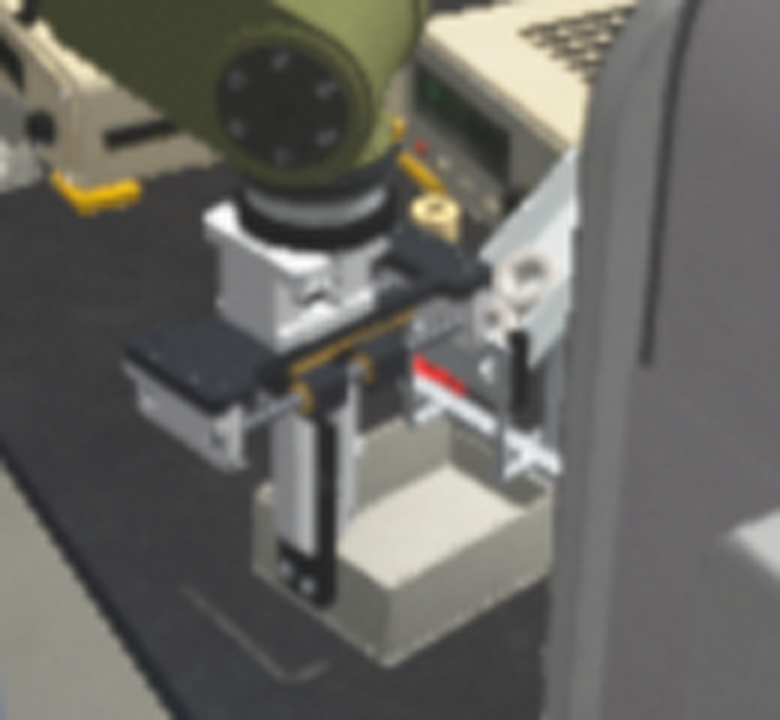

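View pics/top6c.png

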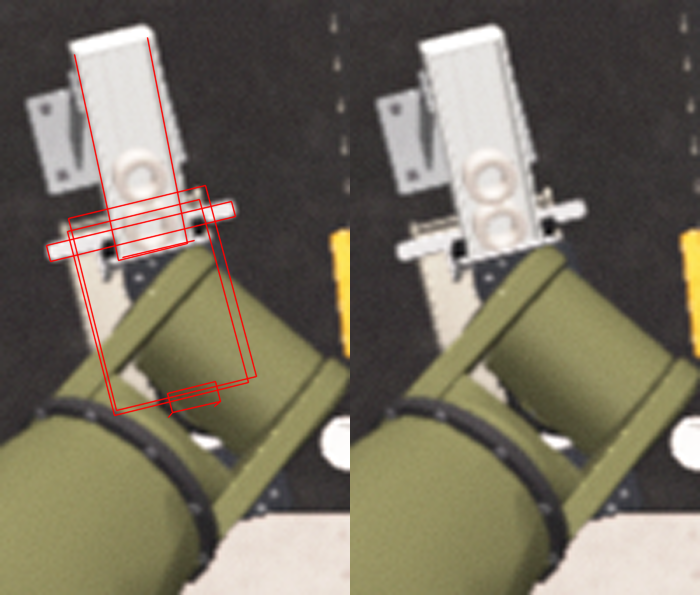

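arm_command --deltas '[{"translation":[-0.1,0,0],"turn":[0,0,0]},{"translation":[-0.3,0,0],"turn":[0,0,0]},{"translation":[-0.6,0,0],"turn":[0,0,0]},{"translation":[-0.9,0,0],"turn":[0,0,0]},{"translation":[-1.2,0,0],"turn":[0,0,0]},{"translation":[-1.5,0,0],"turn":[0,0,0]},{"translation":[-1.77,0,0],"turn":[0,0,0]},{"translation":[-1.77,0,0],"turn":[0,0,0]},{"translation":[-1.77,0,0],"turn":[0,0,0]},{"translation":[-1.77,0,0],"turn":[0,0,0]},{"translation":[-1.77,0,0],"turn":[0,0,0]},{"translation":[-1.77,0,0],"turn":[0,0,0]}]'

```text
time_s: 8.42
ee_pos: [0.4472, -0.3414, 0.1372]
eef_rot: [-1.945, 1.57, 3.013]
force: [0.3, 0.3, -2.2]
grip_width: 0.0136
```

arm_command --deltas '[{"translation":[0,0,0],"turn":[0,0,0]},{"translation":[0,0,0],"turn":[0,0,0]},{"translation":[0,0,0],"turn":[0,0,0]},{"translation":[0,0,0],"turn":[0,0,0]},{"translation":[0,0,0],"turn":[0,0,0]},{"translation":[0,0,0],"turn":[0,0,0]},{"translation":[0,0,0],"turn":[0,0,0]},{"translation":[0,0,0],"turn":[0,0,0]},{"translation":[0,0,0],"turn":[0,0,0]},{"translation":[0,0,0],"turn":[0,0,0]},{"translation":[0,0,0],"turn":[0,0,0]},{"translation":[0,0,0],"turn":[0,0,0]}]'

```text
time_s: 9.42
ee_pos: [0.4473, -0.3415, 0.1375]
eef_rot: [-1.466, 1.57, -2.791]
force: [-0.0, 0.4, -2.6]
grip_width: 0.0137
```

```bash
python3 - <<'E'
from ov import *
lipgo(-.105,-.003,.0935)
for n,b,f in (("scene",(190,130,320,250),6),("top",(245,125,345,295),3.5)):
    im=optics.camera(n)
    x0,y0,x1,y1=b
    cv2.imwrite(f"pics/{n}7p.png",cv2.resize(im[y0:y1,x0:x1,::-1],None,fx=f,fy=f,interpolation=cv2.INTER_CUBIC))
E
```

```text
now lip xy mm -104.6 -3.3 z 137.5
t 9.4167 tcp [ 0.4473 -0.3415  0.1375] jaw 14.07 q6 -0.962 F [-0.   0.4 -2.6] w 0.0137
  toolaxes x [-8.e-04 -3.e-04 -1.e+00] y [ 0.97   0.243 -0.001] z [ 0.243 -0.97   0.   ]
  -> translation [ 1.762 -0.015 -0.012] turn [0.013 0.001 0.01 ] mm 44.040286687672996 deg 0.08330598101948548
```

View pics/scene7p.png

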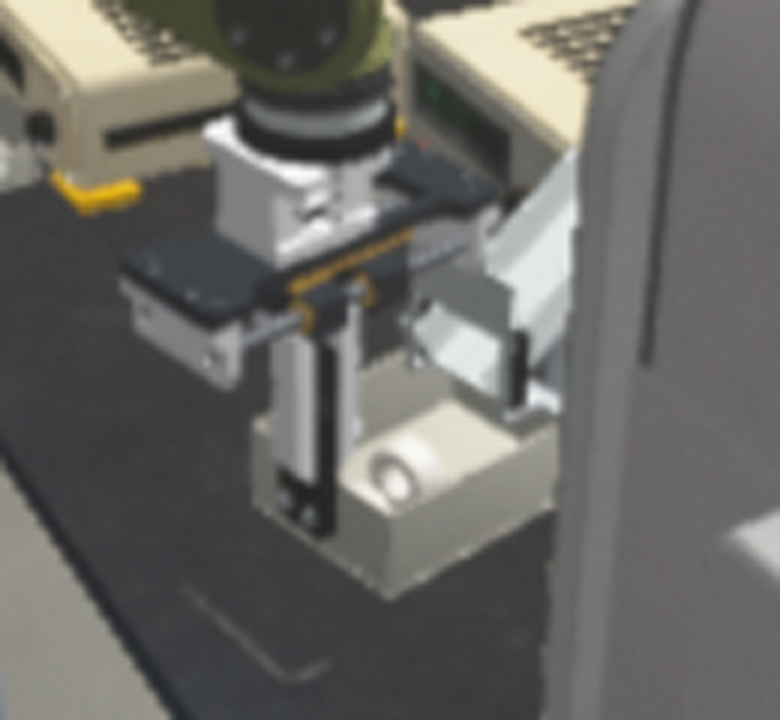

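View pics/top7p.png

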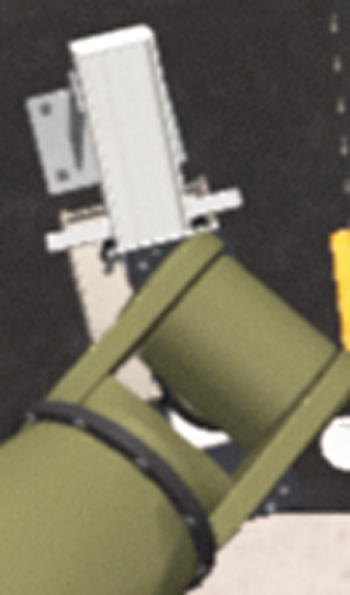

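arm_command --deltas '[{"translation":[0.1,0,0],"turn":[0,0,0]},{"translation":[0.3,0,0],"turn":[0,0,0]},{"translation":[0.55,0,0],"turn":[0,0,0]},{"translation":[0.8,0,0],"turn":[0,0,0]},{"translation":[1.05,0,0],"turn":[0,0,0]},{"translation":[1.3,0,0],"turn":[0,0,0]},{"translation":[1.55,0,0],"turn":[0,0,0]},{"translation":[1.7,0,0],"turn":[0,0,0]},{"translation":[1.76,0,0],"turn":[0,0,0]},{"translation":[1.76,0,0],"turn":[0,0,0]},{"translation":[1.76,0,0],"turn":[0,0,0]}]'

```text
time_s: 10.43
ee_pos: [0.4474, -0.3416, 0.0937]
eef_rot: [-1.036, 1.57, -2.361]
force: [0.1, -0.4, -1.2]
grip_width: 0.0139
```

```bash
python3 - <<'E'
from ov import *
lipgo(-.19,-.003,.0935)
for n,b,f in (("scene",(190,130,320,250),6),):
    im=optics.camera(n)
    x0,y0,x1,y1=b
    cv2.imwrite(f"pics/{n}8p.png",cv2.resize(im[y0:y1,x0:x1,::-1],None,fx=f,fy=f,interpolation=cv2.INTER_CUBIC))
E
```

```text
now lip xy mm -104.5 -3.4 z 93.7
t 10.4333 tcp [ 0.4474 -0.3416  0.0937] jaw 14.07 q6 -0.962 F [ 0.1 -0.4 -1.2] w 0.0139
  toolaxes x [-6.e-04 -5.e-04 -1.e+00] y [ 0.97   0.243 -0.001] z [ 0.243 -0.97   0.   ]
  -> translation [ 0.012 -3.418 -0.021] turn [0.013 0.005 0.008] mm 85.45506311374984 deg 0.07955354227166517
```

View pics/scene8p.png

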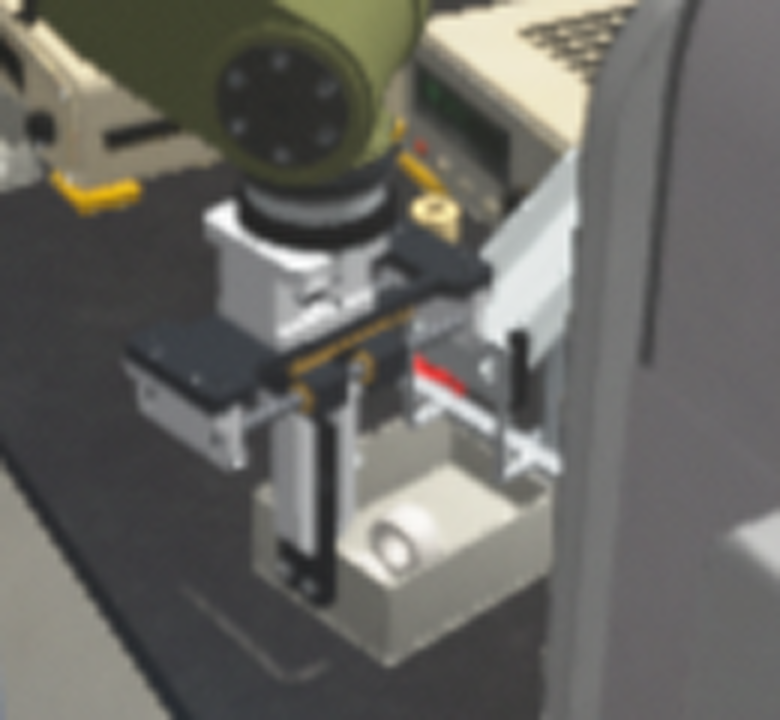

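arm_command --deltas '[{"translation":[0,-0.1,0],"turn":[0,0,0]},{"translation":[0,-0.3,0],"turn":[0,0,0]},{"translation":[0,-0.55,0],"turn":[0,0,0]},{"translation":[0,-0.85,0],"turn":[0,0,0]},{"translation":[0,-1.15,0],"turn":[0,0,0]},{"translation":[0,-1.45,0],"turn":[0,0,0]},{"translation":[0,-1.75,0],"turn":[0,0,0]},{"translation":[0,-2.05,0],"turn":[0,0,0]},{"translation":[0,-2.35,0],"turn":[0,0,0]},{"translation":[0,-2.65,0],"turn":[0,0,0]},{"translation":[0,-2.95,0],"turn":[0,0,0]},{"translation":[0,-3.2,0],"turn":[0,0,0]}]'

```text
time_s: 11.48
ee_pos: [0.3689, -0.3612, 0.0936]
eef_rot: [-1.453, 1.57, -2.779]
force: [0.4, 0.0, -2.0]
grip_width: 0.0137
```

arm_command --deltas '[{"translation":[0,-0.2,0],"turn":[0,0,0]},{"translation":[0,-0.3,0],"turn":[0,0,0]},{"translation":[0,-0.3,0],"turn":[0,0,0]}]'

```text
time_s: 11.73
ee_pos: [0.362, -0.3629, 0.0936]
eef_rot: [-1.499, 1.57, -2.825]
force: [0.4, 0.3, -1.1]
grip_width: 0.0136
```

```bash
python3 - <<'E'
from ov import *
lipgo(-.19,-.003,.0935)
cmd((.44,-.05,.1),14.0)
for n,b,f in (("scene",(190,130,320,260),6),("top",(245,165,345,295),3.5)):
    im=optics.camera(n)
    x0,y0,x1,y1=b
    cv2.imwrite(f"pics/{n}9p.png",cv2.resize(im[y0:y1,x0:x1,::-1],None,fx=f,fy=f,interpolation=cv2.INTER_CUBIC))
a=cv2.imread("pics/scene9p.png");a=cv2.resize(a,None,fx=.58,fy=.58);b=cv2.imread("pics/top9p.png");h=max(a.shape[0],b.shape[0])
pad=lambda i:cv2.copyMakeBorder(i,0,h-i.shape[0],0,0,cv2.BORDER_CONSTANT)
cv2.imwrite("pics/c9.png",np.hstack([pad(a),pad(b)]))
E
```

```text
now lip xy mm -192.5 -3.5 z 93.6
t 11.7333 tcp [ 0.362  -0.3629  0.0936] jaw 14.05 q6 -1.102 F [ 0.4  0.3 -1.1] w 0.0136
  toolaxes x [-9.e-04 -3.e-04 -1.e+00] y [ 0.97   0.243 -0.001] z [ 0.243 -0.97   0.   ]
  -> translation [ 0.005  0.102 -0.018] turn [0.009 0.001 0.01 ] mm 2.5911568022449405 deg 0.06913702132783511
t 11.7333 tcp [ 0.362  -0.3629  0.0936] jaw 14.05 q6 -1.102 F [ 0.4  0.3 -1.1] w 0.0136
  toolaxes x [-9.e-04 -3.e-04 -1.e+00] y [ 0.97   0.243 -0.001] z [ 0.243 -0.97   0.   ]
  -> translation [ -0.261   6.064 -11.386] turn [0.009 0.001 0.01 ] mm 322.5739754760476 deg 0.06913702132783511
```

View pics/c9.png

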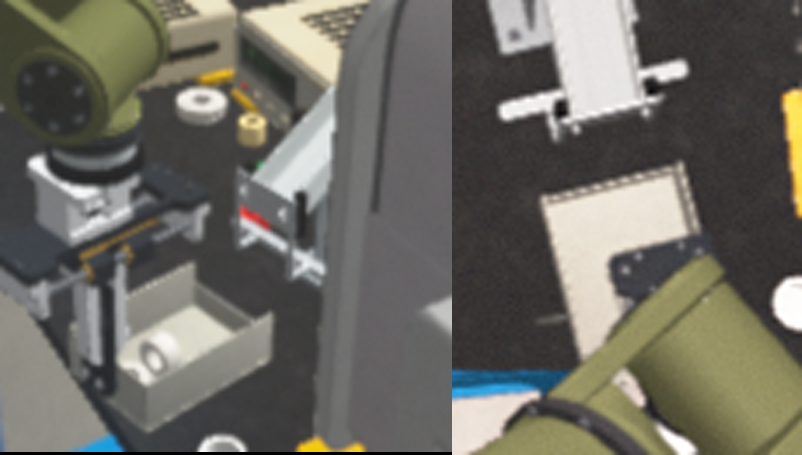

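arm_command --deltas '[{"translation":[-0.1,0.06,-0.13],"turn":[0,0,0]},{"translation":[-0.2,0.19,-0.4],"turn":[0,0,0]},{"translation":[-0.4,0.38,-0.8],"turn":[0,0,0]},{"translation":[-0.6,0.63,-1.34],"turn":[0,0,0]},{"translation":[-0.7,0.91,-1.94],"turn":[0,0,0]},{"translation":[-0.7,1.2,-2.55],"turn":[0,0,0]},{"translation":[-0.7,1.5,-3.2],"turn":[0,0,0]},{"translation":[-0.7,1.8,-3.9],"turn":[0,0,0]},{"translation":[-0.7,2.1,-4.55],"turn":[0,0,0]},{"translation":[-0.7,2.43,-5.2],"turn":[0,0,0]},{"translation":[-0.7,2.75,-5.9],"turn":[0,0,0]},{"translation":[-0.7,3.06,-6.56],"turn":[0,0,0]}]'

```text
time_s: 12.83
ee_pos: [0.3965, -0.1831, 0.1115]
eef_rot: [-1.37, 1.57, -2.695]
force: [-0.0, 1.9, -2.6]
grip_width: 0.0135
```

arm_command --deltas '[{"translation":[0,0.31,-0.66],"turn":[0,0,0]},{"translation":[0,0.62,-1.33],"turn":[0,0,0]},{"translation":[0,0.94,-2.0],"turn":[0,0,0]},{"translation":[0,1.25,-2.7],"turn":[0,0,0]},{"translation":[0,1.57,-3.35],"turn":[0,0,0]},{"translation":[0,1.88,-4.0],"turn":[0,0,0]},{"translation":[0,2.2,-4.7],"turn":[0,0,0]},{"translation":[0,2.5,-5.4],"turn":[0,0,0]},{"translation":[0,2.75,-5.95],"turn":[0,0,0]},{"translation":[0,3.0,-6.4],"turn":[0,0,0]},{"translation":[0,3.13,-6.7],"turn":[0,0,0]},{"translation":[0,3.19,-6.84],"turn":[0,0,0]}]'

```text
time_s: 13.83
ee_pos: [0.4323, 0.0017, 0.1113]
eef_rot: [-1.289, 1.57, -2.613]
force: [0.5, -0.2, -2.1]
grip_width: 0.0136
```

arm_command --deltas '[{"translation":[0,0,0],"turn":[0,0,0]},{"translation":[0,0,0],"turn":[0,0,0]},{"translation":[0,0,0],"turn":[0,0,0]}]'

```text
time_s: 14.08
ee_pos: [0.4324, -0.0002, 0.111]
eef_rot: [-1.346, 1.57, -2.672]
force: [-0.8, 0.9, -2.0]
grip_width: 0.0139
```

```bash
python3 - <<'E'
from ov import *
cmd((.432,.0,.0773),14.0)
for n,b,f in (("scene",(160,110,290,240),6),("top",(100,165,245,295),3.5)):
    im=optics.camera(n)
    x0,y0,x1,y1=b
    cv2.imwrite(f"pics/{n}10p.png",cv2.resize(im[y0:y1,x0:x1,::-1],None,fx=f,fy=f,interpolation=cv2.INTER_CUBIC))
a=cv2.imread("pics/scene10p.png");a=cv2.resize(a,None,fx=.58,fy=.58);b=cv2.imread("pics/top10p.png");h=max(a.shape[0],b.shape[0])
pad=lambda i:cv2.copyMakeBorder(i,0,h-i.shape[0],0,0,cv2.BORDER_CONSTANT)
o=np.hstack([pad(a),pad(b)]);cv2.imwrite("pics/c10.png",cv2.resize(o,None,fx=min(1,800/o.shape[1]),fy=min(1,800/o.shape[1])))
E
```

```text
t 14.0833 tcp [ 4.324e-01 -2.000e-04  1.110e-01] jaw 14.05 q6 -0.33 F [-0.8  0.9 -2. ] w 0.0139
  toolaxes x [-8.e-04 -4.e-04 -1.e+00] y [ 0.97   0.243 -0.001] z [ 0.243 -0.97   0.   ]
  -> translation [ 1.349 -0.013 -0.012] turn [0.009 0.002 0.01 ] mm 33.71694253713503 deg 0.06799782120306035
```

View pics/c10.png

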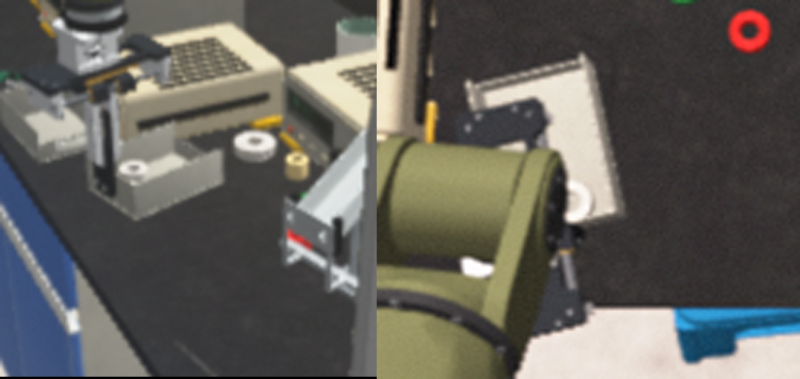

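arm_command --deltas '[{"translation":[0.15,0,0],"turn":[0,0,0]},{"translation":[0.4,0,0],"turn":[0,0,0]},{"translation":[0.7,0,0],"turn":[0,0,0]},{"translation":[1.0,0,0],"turn":[0,0,0]},{"translation":[1.2,0,0],"turn":[0,0,0]},{"translation":[1.3,0,0],"turn":[0,0,0]},{"translation":[1.35,0,0],"turn":[0,0,0]},{"translation":[1.35,0,0],"turn":[0,0,0]},{"translation":[1.35,0,0],"turn":[0,0,0]},{"translation":[1.35,0,0],"turn":[0,0,0]}]'

```text
time_s: 15.02
ee_pos: [0.4326, -0.0007, 0.0799]
eef_rot: [-0.541, 1.569, -1.866]
force: [-28.4, -7.7, 63.9]
grip_width: 0.0138
```

```bash
python3 - <<'E'
from ov import *
cmd((.432,.0,.0773),14.0)
for n,b,f in (("scene",(170,120,250,200),8),):
    im=optics.camera(n)
    x0,y0,x1,y1=b
    cv2.imwrite(f"pics/{n}11p.png",cv2.resize(im[y0:y1,x0:x1,::-1],None,fx=f,fy=f,interpolation=cv2.INTER_CUBIC))
    print([(d["score"],d["at"]) for d in models.mark_of("bush_a_mid",n)])
E
```

```text
t 15.0167 tcp [ 0.4326 -0.0007  0.0799] jaw 14.1 q6 -0.33 F [-28.4  -7.7  63.9] w 0.0138
  toolaxes x [-6.e-04 -2.e-03 -1.e+00] y [ 0.97   0.244 -0.001] z [ 0.244 -0.97   0.002]
  -> translation [ 0.103 -0.016 -0.031] turn [0.019 0.02  0.012] mm 2.7218882622048324 deg 0.15332437301263888
[(0.51, [281.0, 291.4]), (0.5, [261.9, 194.3])]
```

View pics/scene11p.png

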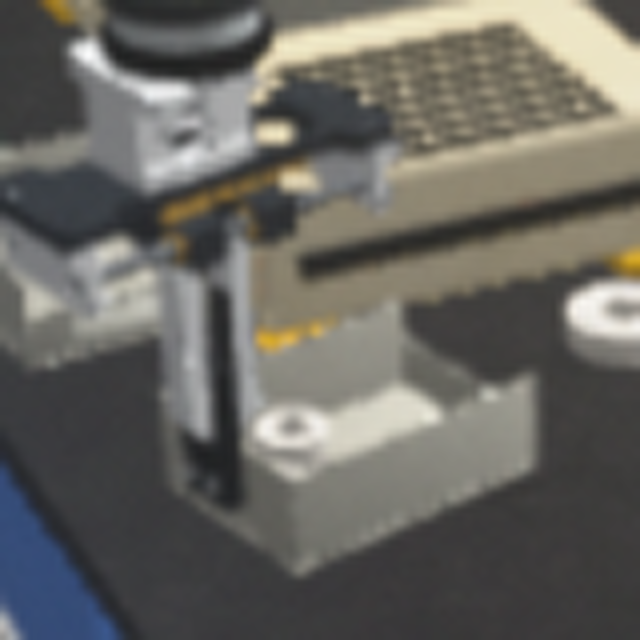

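arm_command --deltas '[{"translation":[-0.08,0,0],"turn":[0,0,0]},{"translation":[-0.08,0,0],"turn":[0,0,0]},{"translation":[-0.08,0,0],"turn":[0,0,0]}]'

```text
time_s: 15.37
ee_pos: [0.4328, -0.0, 0.0799]
eef_rot: [-0.44, 1.57, -1.765]
force: [-9.5, -1.0, 24.6]
grip_width: 0.0135
```

arm_command --deltas '[{"translation":[-0.04,0,0],"turn":[0,0,0]},{"translation":[-0.04,0,0],"turn":[0,0,0]},{"translation":[-0.04,0,0],"turn":[0,0,0]}]'

```text
time_s: 15.62
ee_pos: [0.4325, 0.0002, 0.08]
eef_rot: [-1.504, 1.57, -2.829]
force: [-2.5, 1.1, 7.2]
grip_width: 0.0137
```

arm_command --deltas '[{"translation":[0,0,0],"turn":[0,0,0]},{"translation":[0,0,0],"turn":[0,0,0]},{"translation":[0,0,0],"turn":[0,0,0]},{"translation":[0,0,0],"turn":[0,0,0]},{"translation":[0,0,0],"turn":[0,0,0]},{"translation":[0,0,0],"turn":[0,0,0]}]' --gripper 48

```text
time_s: 16.12
ee_pos: [0.4325, 0.0001, 0.0801]
eef_rot: [-1.507, 1.57, -2.832]
force: [-0.4, 0.5, -0.1]
grip_width: 0.0475
```

```bash
python3 - <<'E'
from ov import *
cmd((.432,.0,.18),14.0)
for n,b,f in (("scene",(170,120,250,200),8),):
    im=optics.camera(n)
    cv2.imwrite("pics/s12r.png",im[:,:,::-1])
    cv2.imwrite(f"pics/{n}12p.png",draw(n,"pics/s12r.png",b,f,tray((.4325,0.002,.075),np.radians(194)),0))
E
```

```text
t 16.1167 tcp [4.325e-01 1.000e-04 8.010e-02] jaw 14.07 q6 -0.329 F [-0.4  0.5 -0.1] w 0.0475
  toolaxes x [-9.e-04 -3.e-04 -1.e+00] y [ 0.97   0.243 -0.001] z [ 0.243 -0.97   0.   ]
  -> translation [-3.996 -0.026  0.   ] turn [0.014 0.001 0.011] mm 99.89850741454624 deg 0.08830957105180583
```

View pics/scene12p.png

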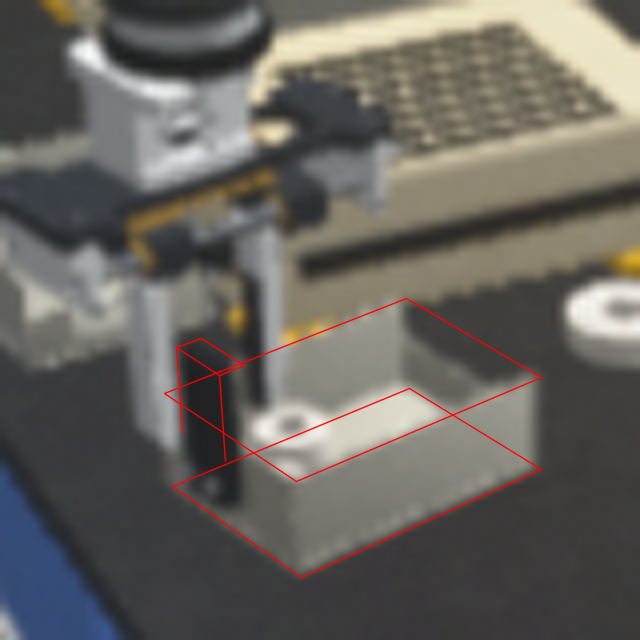

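arm_command --deltas '[{"translation":[-0.5,0,0],"turn":[0,0,0]},{"translation":[-1.2,0,0],"turn":[0,0,0]},{"translation":[-2.2,0,0],"turn":[0,0,0]},{"translation":[-3.2,0,0],"turn":[0,0,0]},{"translation":[-4.2,0,0],"turn":[0,0,0]},{"translation":[-5.2,0,0],"turn":[0,0,0]},{"translation":[-5.2,-0.5,1.5],"turn":[0,0,0]},{"translation":[-5.2,-1,3],"turn":[0,0,0]},{"translation":[-5.2,-1.5,4.5],"turn":[0,0,0]},{"translation":[-5.2,-2,6],"turn":[0,0,0]},{"translation":[-5.2,-2.5,7.5],"turn":[0,0,0]},{"translation":[-5.2,-3,9],"turn":[0,0,0]}]'

```text
time_s: 17.17
ee_pos: [0.414, -0.2382, 0.2104]
eef_rot: [-1.027, 1.57, -2.352]
force: [0.8, 0.1, 0.4]
grip_width: 0.048
```

arm_command --deltas '[{"translation":[0,0,0],"turn":[0,0,0]},{"translation":[0,0,0],"turn":[0,0,0]},{"translation":[0,0,0],"turn":[0,0,0]}]'

```text
time_s: 17.42
ee_pos: [0.4145, -0.2359, 0.2101]
eef_rot: [-1.93, 1.57, 3.028]
force: [0.1, 0.5, 0.8]
grip_width: 0.0482
```

```bash
python3 - <<'E'
from ov import *
cmd((.432,.0,.18),14.0)
L=tray((.4325,0.002,.075),np.radians(194))
o=[]
for n,b,f in (("scene",(170,125,250,195),5),("top",(115,175,195,265),5)):
    im=optics.camera(n); cv2.imwrite(f"pics/{n}13r.png",im[:,:,::-1])
    o.append(draw(n,f"pics/{n}13r.png",b,f,L if n=="scene" else [],0))
    print([(d["score"],d["at"]) for d in models.mark_of("bush_a_mid",n)])
    print([(d["score"],d["at"]) for d in models.mark_of("tray_grip",n)])
h=max(i.shape[0] for i in o)
pad=lambda i:cv2.copyMakeBorder(i,0,h-i.shape[0],0,0,cv2.BORDER_CONSTANT)
cv2.imwrite("pics/c13.png",np.hstack([pad(i) for i in o]))
E
```

```text
t 17.4167 tcp [ 0.4145 -0.2359  0.2101] jaw 14.04 q6 -0.839 F [0.1 0.5 0.8] w 0.0482
  toolaxes x [-1.2e-03  1.0e-04 -1.0e+00] y [ 0.97   0.243 -0.001] z [ 0.243 -0.97  -0.   ]
  -> translation [ 1.204  2.971 -8.985] turn [ 0.009 -0.005  0.013] mm 238.48556435733767 deg 0.07990888600268145
[(0.66, [282.0, 288.5]), (0.49, [259.9, 192.2]), (0.35, [205.1, 172.4])]
[(0.91, [196.7, 168.4])]
[(0.66, [386.0, 248.4]), (0.61, [229.4, 175.2]), (0.49, [166.8, 237.0]), (0.41, [205.8, 157.1])]
[(0.97, [164.0, 244.6])]
```

View pics/c13.png

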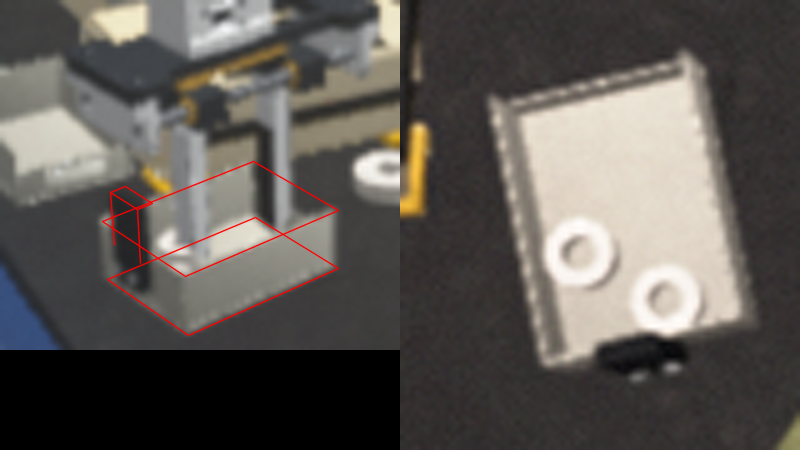

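```bash
python3 - <<'E'
from ov import *
g=atz("top",(164,244.6),.075)[:2]; print("grip",g,"tri",tri((196.7,168.4),(164,244.6)))
a=np.radians(194); d=np.array([np.cos(a),np.sin(a)]); l=np.array([-d[1],d[0]])
for uv in ((151,225),(168.2,234.6)):
  for z in (.012,.03,.04):
    p=atz("top",uv,z)[:2]-g; print(uv,z,(p@d*1000).round(1),(p@l*1000).round(1))
im=cv2.imread("pics/top13r.png"); cv2.imwrite("pics/t13z.png",cv2.resize(im[210:255,140:185],None,fx=12,fy=12,interpolation=cv2.INTER_CUBIC))
E
```

```text
grip [ 0.43234682 -0.00168909] tri (array([ 0.43238089, -0.00332109,  0.08172151]), np.float64(0.0010588265249463805))
(151, 225) 0.012 -67.2 -35.6
(151, 225) 0.03 -64.2 -31.8
(151, 225) 0.04 -62.5 -29.6
(168.2, 234.6) 0.012 -31.0 4.1
(168.2, 234.6) 0.03 -28.5 7.4
(168.2, 234.6) 0.04 -27.1 9.2
```

View pics/t13z.png

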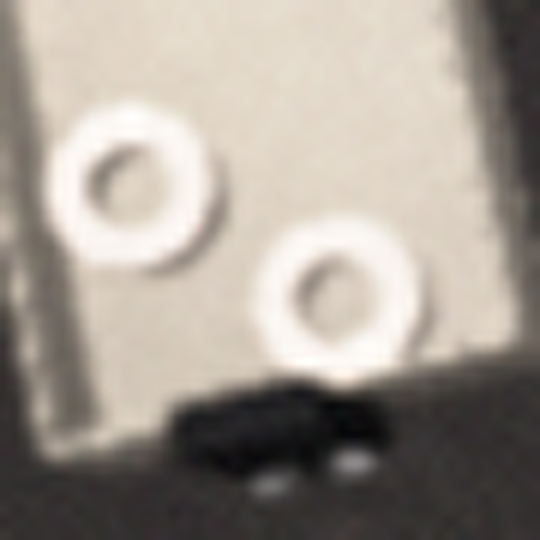

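arm_command --deltas '[{"translation":[0,-1,1],"turn":[0,0,0]},{"translation":[0,-1.5,2],"turn":[0,0,0]},{"translation":[0,-2,3],"turn":[0,0,0]},{"translation":[0,-2,4],"turn":[0,0,0]},{"translation":[0,-2,4],"turn":[0,0,0]}]'

```text
time_s: 18.13
ee_pos: [0.3904, -0.3482, 0.2102]
eef_rot: [-0.768, 1.57, -2.095]
force: [-0.1, 0.2, 0.2]
grip_width: 0.0481
```

```bash
python3 - <<'E'
from ov import *
print(ctrl.get_obs()["ee_pos"])
b,f=(170,120,250,195),8
im=optics.camera("scene"); x0,y0,x1,y1=b
cv2.imwrite("pics/s14.png",cv2.resize(im[y0:y1,x0:x1,::-1],None,fx=f,fy=f,interpolation=cv2.INTER_CUBIC))
E
```

```text
[ 0.39044883 -0.34821739  0.21022175]
```

View pics/s14.png

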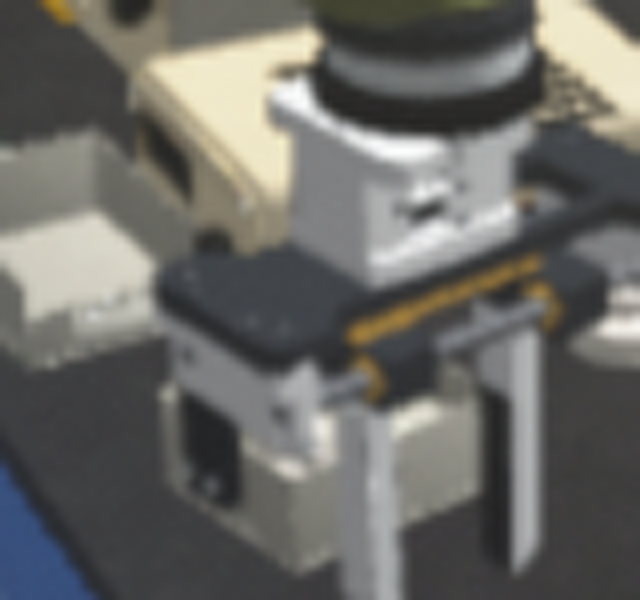

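```bash
python3 - <<'E'
from station import ctrl
o=ctrl.get_obs(); print(o["time_s"],o["force"])
print(ctrl.hand_in())
E
```

```text
18.1833 [0.32074306 0.81726715 0.68821809]
the job is handed in; nothing more can be done
None
```

I caught both bushes in the held tray, set it down upright on the open worktop clear of the chute, let go and handed in at 18.2 s. `hand_in` gives no verdict.

- **Sequence:** I pinched the grip (opening read 13.7 mm) and slid the tray's low end under the trip bar at about 16 mm height. I then raised it level to 60 mm, where both bushes dropped in. After that I lowered it, drew it out and set it down with the grip point at about (0.432, 0.0).
- **Last checks:** In the last top picture both bushes lie flat in the tray, at about (-67, -36) mm and (-31, +4) mm from the grip point, inside the limits. The tray stood flat against the overlay in the scene picture. The grip point is over 0.3 m to the side of the lip. The gripper was well away, with near-zero force.
- **Set-down force:** The tray touched down about 2.6 mm earlier than expected, and the wrist force reached about 64 N (limit 120 N). I backed off to about 7 N before opening. The tray may have slipped or pitched slightly in the grip.
- **Measurements that disagreed:** The two cameras differed by a few millimetres on the lip, and triangulation put the grip at 81.7 mm high against the 75 mm given. I put both down to calibration error. I did not measure the standing height or tilt any more closely than the overlay.

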